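# Crack the purge cap on an air manifold

### The arm

A 6-joint arm with a two-finger parallel gripper is mounted at the origin on the work surface. World frame = base frame: x ahead of the robot, y to its left, z up, the work surface at z = 0. Lengths are in mm, angles in degrees, forces in N, time in s.
With the tool pointing down it reaches from about 350 to 850 mm from the base axis. Payload 8.1 kg.
Tool frame: the origin (TCP) lies midway between the tips of the shut fingers; the grasp point (between the pads) lies 19 mm behind it (r.pinch_z is the distance from the TCP to the grasp point, in mm); z points along the fingers, y is the line along which they close (so a half turn about z gives the same grasp; the last joint's range is limited). The gripper opens to 85 mm and grips with 20 to 120 N. Pads are 22 mm wide; open, the fingers measure 114 mm over their backs; the gripper's body (76 mm by 85 mm) begins 54 mm behind the grasp point. The pads swing forward as they close: fully open they stand 13 mm farther back than shut.
Start: joints at [-77.544, 7.471, 85.268, -0, 87.261, -4.893], TCP at [178.937, -572.701, 231.292] pointing down, gripper open.
Joint ranges: [-169.43, 169.43], [-51.17, 129.36], [1.28, 143.12], [-76.62, 256.62], [0, 156.53], [-152.29, 152.29]. Speed limits (degrees/s): [136.94, 136.94, 159.86, 180, 180, 180].

### API

Orientations are given as [roll, pitch, yaw] about the fixed x, y, z axes, in that order (R = Rz(yaw) Ry(pitch) Rx(roll)).
In Python, from bench import sensors, optics, job, r gives the robot as it stands.
- The arm moves only by the tool play_rows, never from a script. Its argument "motion" is a list that holds one entry, the list of rows, each a list of 6 numbers: the shift along the tool's x, y, z in cm, then the turn, a rotation vector about the tool's x, y, z in degrees. In form: [[[x, y, z, ax, ay, az], ...]]. A call has 1 to 5 rows; each row is the pose to reach, as a shift and turn from the pose commanded when the call began, along the tool's axes at that moment; what a row does not reach only later rows make up. A row lasts 1/10 s, in which the tool goes at most 50 mm and 8.59 degrees, less where a joint would pass 70% of its speed; a pose out of reach is approached as far as the arm can. A call with a gripper value outside its range is refused whole. "jaw" is the opening, from 0 (shut) to 1 (fully open), set as the call begins (left out, the last holds). The fingers move at their own pace and stop on an object; "squeeze" is the grip in N (left out, the last holds). Time passes only in rows, so rows that repeat a pose let the fingers close. It gives the time, the measured TCP pose, the force, the opening and the grip force at its end, in the units of the state.
- sensors.sense(): the state, without advancing time (a new reading comes with each control period).
- optics.snapshot(name): name is "scene" or "top" or "wrist"; returns a dict with "pixels" (400x640x3 uint8, red, green, blue), "mtx" (3x3 intrinsics, pixels), "k1" (the pictures are not rectified: a ray, as slopes to the right and down, at radius r is drawn at 1 + k1 r^2 times it, then the intrinsics apply), "R" (3x3) and "t" (3): a world point X has camera coordinates R X + t; the wrist camera has in their place "T_tool_cam" (4x4, takes a point from camera to tool coordinates, whose origin is the TCP and whose axes are the flange's). Camera axes: x right, y down, z forward; pixel columns grow to the right and rows downward; lengths in mm; the calibration is good to about 2 mm. A picture is of the moment at which its call begins: read the wrist's pose just before it. There is no depth.
- job.hand_in(): hands the job in; it is judged then, once.
The state is a dict: "time": time; "joint_pos": joint angles; "qd": joint speeds; "joint_efforts": joint torques, N m; "tool_pos": TCP position; "tcp_rot": TCP orientation; "ft_force": force on the tool from outside, world axes, zero at the start; "wrist_torque": the same for the moment, N m; "finger_gap": finger opening in mm; "grip_force": force on a finger pad.
Only numpy, scipy, OpenCV 4.12 (cv2) and the standard library are available. Lean on these libraries where they do the work, as an engineer would, in place of code of your own. Each camera call takes 0.05 s, during which the arm holds its last target. There are 200 camera calls.

### The job

Get the bench air manifold ready for purging: first turn the red lever of the ball valve to half open, 45 degrees. Then screw the knurled brass cap down clockwise on its outlet until it bottoms out, back it off a quarter turn, and finish while still gripping the cap there, neither turning it further nor letting go. Leave the valve half open and do not disturb the wrench, tape roll, spray can and angle bracket lying around.

Things in the scene. Friction and masses are not known exactly. Their poses are not given: they have to be found in the camera images.
- manifold: Fixed air manifold on a green base plate 110 x 380 x 10 mm; origin under the plate's centre, on the bench. Its y axis runs along the pipe (33 mm thick, axis 55 mm up): ball valve at y = -110 mm, capped upright outlet at y = +110 mm, small gauge between them on the -x side (the robot's). z is up. Only the lever and its stem and the cap stand above 97 mm.
- valve_pivot (a point): Point on the vertical turning axis of the valve lever, at the lever's mid height, 105 mm above the bench; fixed to the manifold. Just below the lever, at 93 mm, is a round white scale plate of 38 mm radius with a black tick at closed, a green one at half open (45 degrees) and a black one at fully open.
- valve_grip (a point): Middle of the red grip of the valve lever, 90 mm from the valve's axis; the red part is 70 mm long, 18 mm wide, 12 mm high, its mid height 105 mm above the bench, with free space below (pipe top at 72 mm) and beside it. Moves with joint valve.
- valve (a joint): Opening of the ball valve, rad: 0 closed (lever along the manifold's -x, square to the pipe), 0.785 half open, 1.571 fully open (lever along the pipe, to the manifold's -y, away from the cap). Grows counterclockwise seen from above. Stops at both ends. Stiff (about 0.2 N m), stays where left. Starts 0 to 0.35.
- cap_grip (a point): Point on the vertical axis of the knurled brass cap, 18 mm above its underside, 12 mm below its top. Cap: cylinder 40 mm in diameter, 30 mm high, dark top with a white stripe from its centre to the rim and down the side; grip it at any yaw. It is started on the thread and cannot come off; bottomed, this point is 115 mm above the bench; it rises 0.8 mm per rad unscrewed (5 mm a turn). Seat below: 38 mm in diameter.
- cap (a joint): How far the cap is unscrewed from bottomed out, rad: 0 is bottomed (hard stop; white stripe points along the manifold's -x), 1.571 a quarter turn back (stripe along its -y, towards the valve). Grows counterclockwise seen from above; clockwise screws it on. About 0.08 N m of friction; stays where left. Starts 1.2 to 2.7.
- wrench: Bystander: wrench 180 mm long lying beyond the manifold; leave alone.
- tape: Bystander: white roll of thread tape, 56 mm in diameter, 19 mm high, at the cap end of the manifold; leave alone.
- spray: Bystander: small blue spray can, 52 mm in diameter, 100 mm high, standing beyond the valve end; leave alone.
- angle: Bystander: steel angle bracket, 50 x 90 x 50 mm, beyond the cap end; leave alone.

How it is judged:
By the outcome, as a careful person would: the job done as asked, in the order asked, and still so for the second after the job is handed in, while the arm keeps its last pose, push and grip.
It also fails if it takes over 67 s, if anything falls off the work surface, if the arm or the gripper's body presses on something with over 40 N, if the wrist force passes 120 N, or if a joint passes its speed limit or range.

## Working session

There is one attempt and no reset: what is moved stays moved. The work goes in short steps, Python scripts to look and compute and a tool call to move; the robot and the scene stay as the last step left them, time stands still between calls to the robot, and variables do not carry over. Pictures are saved under pics/ and viewed, at most 10 in all, crops included, and the job is handed in when it is done.

Besides the shell and the picture viewer there is one more tool, called after "Request:" in YAML: its name, and indented under it one key for each argument. play_rows: Moves the arm, as the interface text tells. Its arguments: {"type":"object","properties":{"motion":{"type":"array","items":{"type":"array","items":{"type":"array","items":{"type":"number"}}}},"jaw":{"type":"number"},"squeeze":{"type":"number"}},"required":["motion"]}

```bash
mkdir -p pics; ls; python3 - <<'E'
from bench import sensors, optics, job, r
import cv2
s=sensors.sense(); print(s)
for n in("scene","top"):
    p=optics.snapshot(n); cv2.imwrite(f"pics/{n}0.png",p["pixels"][:,:,::-1]); print(n,p["mtx"],p["k1"],p["R"],p["t"])
p=optics.snapshot("wrist");print(p["mtx"],p["k1"],p["T_tool_cam"])
E
```

```text
pics
{'time': 0.0, 'joint_pos': array([-7.75442711e+01,  7.51361446e+00,  8.53313671e+01,  1.99355943e-04,
        8.72613324e+01, -4.89378994e+00]), 'qd': array([ 0.02581016,  0.04821962,  0.00536367, -0.01241709, -0.05617081,
        0.02106141]), 'joint_efforts': array([ 1.13638635e-03, -5.69399250e+01, -5.00548482e+01, -1.18081466e-04,
        1.47816871e-02,  4.76972582e-05]), 'tool_pos': array([ 178.81363434, -572.14694619,  230.23999515]), 'tcp_rot': array([-1.79894091e+02, -9.26790373e-03,  1.73495005e+01]), 'ft_force': array([ 6.97674048e-01,  5.38315547e-01, -3.92868873e-04]), 'wrist_torque': array([-0.0082313 , -0.00053178, -0.03235416]), 'grip_force': 0.0, 'finger_gap': 85.73667483448507}
scene [[362.2153205    0.         315.54297299]
 [  0.         362.2153205  192.82059774]
 [  0.           0.           1.        ]] -0.00813133368767638 [[-0.57353608  0.81901015 -0.01669523]
 [ 0.66216184  0.45150705 -0.59806612]
 [-0.48228421 -0.35406745 -0.80127285]] [ 308.64680336 -399.11377373 1233.76829294]
top [[389.5055635    0.         315.45370845]
 [  0.         389.5055635  192.87006645]
 [  0.           0.           1.        ]] -0.025526823987551538 [[-0.01641404 -0.99983461 -0.00783114]
 [-0.99511482  0.01709812 -0.09723249]
 [ 0.09735031  0.0061969  -0.99523089]] [ 78.31031696 628.20866672 873.8314337 ]
[[341.22579135   0.         323.48246608]
 [  0.         341.22579135 196.37652091]
 [  0.           0.           1.        ]] -0.030719518099978065 [[-4.41347471e-04 -9.59817734e-01 -2.80623811e-01  7.12341336e+01]
 [ 9.99999885e-01 -4.75720962e-04  5.43717057e-05 -3.87190508e-03]
 [-1.85685557e-04 -2.80623755e-01  9.59817834e-01 -1.42553221e+02]
 [ 0.00000000e+00  0.00000000e+00  0.00000000e+00  1.00000000e+00]]
```

View pics/top0.png

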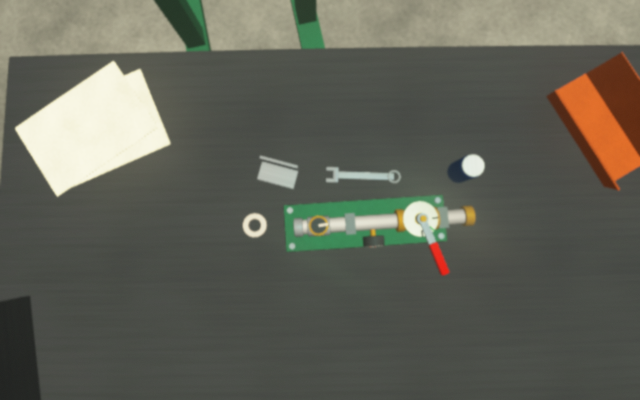

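View pics/scene0.png

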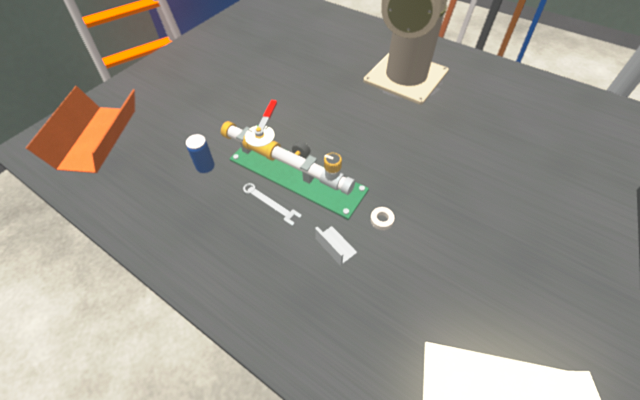

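The top view shows the cap at about (318,226), the white scale disc at (421,219), and the red grip around (439,258). The spray can is at (472,166), the tape at (254,225). The scene view agrees with this layout.

```bash
cat > h.py <<'E'
import numpy as np, cv2
from scipy.spatial.transform import Rotation as Ro
from bench import sensors, optics, job, r
def snap(n):
    s=sensors.sense(); p=optics.snapshot(n)
    if n=="wrist":
        T=np.eye(4);T[:3,:3]=Ro.from_euler("xyz",s["tcp_rot"],degrees=True).as_matrix();T[:3,3]=s["tool_pos"]
        W=T@p["T_tool_cam"];p["R"]=W[:3,:3].T;p["t"]=-W[:3,:3].T@W[:3,3]
    return p
def onplane(p,uv,z):
    uv=np.atleast_2d(np.array(uv,float)); K=p["mtx"]; d=(uv-K[:2,2])/K[0,0]; u=d.copy()
    for _ in range(8): u=d/(1+p["k1"]*(u**2).sum(1,keepdims=True))
    ray=np.c_[u,np.ones(len(u))]@p["R"]; c=-p["R"].T@p["t"]
    return c+ray*((z-c[2])/ray[:,2])[:,None]
def toolmove(goal,yaw=None):
    "shift (cm) in tool axes to reach goal TCP, and turn about tool z"
    s=sensors.sense();R=Ro.from_euler("xyz",s["tcp_rot"],degrees=True)
    sh=R.inv().apply(np.array(goal)-s["tool_pos"])/10
    return sh.round(2), None if yaw is None else (s["tcp_rot"][2]-yaw+180)%360-180
def comps(m,mn=15):
    n,l,st,c=cv2.connectedComponentsWithStats(m.astype(np.uint8)); return [(st[i,4],c[i].round(1),l==i) for i in range(1,n) if st[i,4]>=mn]
E
python3 - <<'E'
from h import *
for n in("top","scene"):
    p=snap(n);hsv=cv2.cvtColor(p["pixels"],cv2.COLOR_RGB2HSV);H,S,V=cv2.split(hsv)
    print(n)
    a=max(comps(((H<8)|(H>174))&(S>190)&(V>90)),key=lambda c:-abs(c[0]-250) if n=="top" else -abs(c[0]-150))
    print("red",a[0],a[1],onplane(p,a[1],109))
    g=max(comps((H>60)&(H<90)&(S>100)&(np.arange(400)[:,None]>100)),key=lambda c:c[0])
    ys,xs=np.nonzero(g[2]);rect=cv2.minAreaRect(np.c_[xs,ys].astype(np.float32));b=cv2.boxPoints(rect)
    w=onplane(p,b,10);print("plate",b.round(),w.round(1),w.mean(0))
    for c in comps((H>12)&(H<28)&(S>120)&(V>80),20): print("brass",c[0],c[1],onplane(p,c[1],125)) if c[0]<800 else 0
    cv2.imwrite(f"pics/{n}1.png",cv2.resize(p["pixels"][190:280,270:490] if n=="top" else p["pixels"][90:220,210:400],None,fx=3.5,fy=3.5,interpolation=2)[:,:,::-1])
p=snap("top");print("cap",onplane(p,[318,226],127),"disc",onplane(p,[421,219],93))
E
```

```text
top
red 259 [439.1 258.9] [[ 478.81652639 -188.67542997  109.        ]]
plate [[283. 205.]
 [441. 194.]
 [445. 241.]
 [286. 251.]] [[ 603.9  144.8   10. ]
 [ 622.6 -231.4   10. ]
 [ 513.  -233.5   10. ]
 [ 494.8  138.5   10. ]] [558.58862007 -45.38255995  10.        ]
brass 165 [469.8 214.8] [[ 569.11863217 -251.67578143  125.        ]]
brass 126 [400.  219.9] [[ 561.14848656 -106.51446815  125.        ]]
brass 98 [317.5 225.3] [[552.92743095  64.04345669 125.        ]]
brass 21 [423. 218.] [[ 564.23335207 -154.24012671  125.        ]]
brass 26 [372.6 232.5] [[536.23723246 -49.14091924 125.        ]]
scene
red 82 [269.9 108.1] [[ 482.66691778 -187.50191185  109.        ]]
plate [[230. 159.]
 [246. 128.]
 [368. 188.]
 [352. 220.]] [[ 625.7 -226.9   10. ]
 [ 505.6 -275.    10. ]
 [ 500.1  138.4   10. ]
 [ 605.4  155.3   10. ]] [559.21916077 -52.03824126  10.        ]
brass 669 [116.6  12. ] [[ 398.91534184 -957.36456359  125.        ]]
brass 178 [514.3  19.2] [[-310.63914263  219.5014836   125.        ]]
brass 555 [134.3  51.6] [[ 525.2883192  -697.39071655  125.        ]]
brass 23 [502.   49.5] [[-109.93508591  242.88077645  125.        ]]
brass 102 [225.3 127.8] [[ 617.70646762 -219.84956491  125.        ]]
brass 244 [262.1 148.2] [[619.92623563 -96.76110654 125.        ]]
brass 150 [332.5 165.4] [[570.71709081  72.9469691  125.        ]]
cap [[551.44551123  63.03409337 127.        ]] disc [[ 563.07258843 -158.43290163   93.        ]]
```

View pics/top1.png

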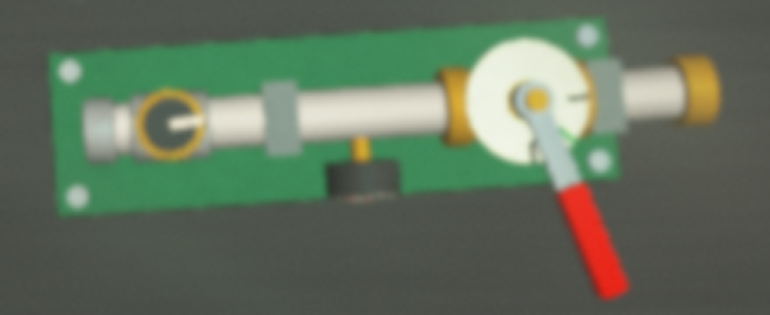

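```bash
python3 - <<'E'
from h import *
print(toolmove([475,-190,200],20),r.pinch_z)
E
```

```text
(array([ 39.67, -27.68,   3.11]), np.float64(-2.65014611864774)) 18.700000000000003
```

Request:
play_rows:
  motion:
    - [[4,-2.8,0.3,0,0,0],[8,-5.6,0.6,0,0,-0.5],[12,-8.3,0.9,0,0,-1],[16,-11,1.2,0,0,-1.5],[20,-13.8,1.5,0,0,-2]]
  jaw: 1
  squeeze: 60

```text
time: 0.8
tool_pos: [329.5, -379.8, 216.3]
tcp_rot: [180.0, -0.0, 19.3]
ft_force: [1.1, -0.9, 1.0]
finger_gap: 85.6
grip_force: 0.0
```

Request:
play_rows:
  motion:
    - [[4,-2.8,0.3,0,0,0],[8,-5.6,0.6,0,0,-0.5],[12,-8.3,0.9,0,0,-1],[16,-11,1.2,0,0,-1],[19.7,-13.9,1.5,0,0,-1]]

```text
time: 1.3
tool_pos: [469.6, -183.2, 201.4]
tcp_rot: [180.0, -0.0, 20.4]
ft_force: [0.6, 0.1, 0.2]
finger_gap: 85.8
grip_force: 0.0
```

Request:
play_rows:
  motion:
    - [[0,0,0,0,0,0],[0,0,0,0,0,0],[0,0,0,0,0,0],[0,0,0,0,0,0]]

```text
time: 1.7
tool_pos: [468.0, -186.1, 201.4]
tcp_rot: [180.0, 0.0, 20.2]
ft_force: [-0.1, -0.6, 0.3]
finger_gap: 85.4
grip_force: 0.0
```

```bash
cat > look.py <<'E'
from h import *
import sys
s=sensors.sense();print(s["time"],s["tool_pos"],s["tcp_rot"],s["joint_pos"].round(1))
p=snap("wrist");cv2.imwrite(f"pics/{sys.argv[1]}.png",p["pixels"][:,:,::-1])
np.save("last.npy",p,allow_pickle=True)
H,S,V=cv2.split(cv2.cvtColor(p["pixels"],cv2.COLOR_RGB2HSV))
for c in comps(((H<8)|(H>174))&(S>180)&(V>80),200):
    ys,xs=np.nonzero(c[2]);w=onplane(p,np.c_[xs,ys],111)[:,:2];m=w.mean(0);e=np.linalg.svd(w-m,full_matrices=False)
    t=(w-m)@e[2].T;print("red",c[0],c[1],"mean",m,"dir",np.degrees(np.arctan2(*e[2][0][::-1])),"ext",np.ptp(t,axis=0))
for c in comps((S<60)&(V>170),1500): print("white",c[0],c[1],onplane(p,c[1],93))
E
python3 look.py w1
```

```text
1.7 [ 468.03076548 -186.05567129  201.40660288] [1.79982050e+02 2.14708489e-03 2.02457213e+01] [-27.5  -6.7 102.6  -0.   84.1  42.3]
red 2308 [332.9 182. ] mean [ 482.73913175 -187.69211493] dir -159.73536317609503 ext [67.47641157 17.22116967]
white 4239 [217.9  20.6] [[557.06650203 -77.63972667  93.        ]]
white 9732 [332.3  54.9] [[ 563.10403518 -157.53295491   93.        ]]
white 3821 [420.6  82.1] [[ 567.9938806  -221.91813909   93.        ]]
```

View pics/w1.png

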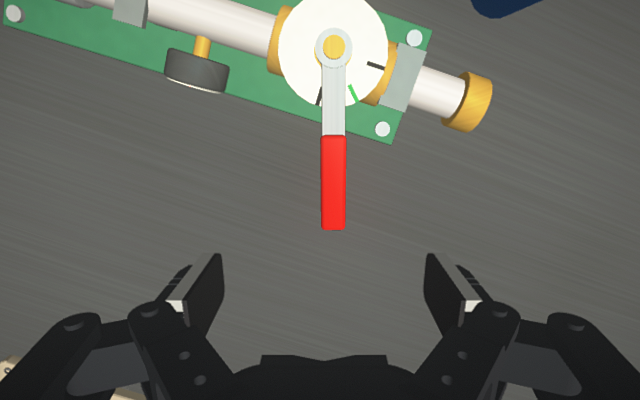

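The wrist view shows the red grip centred at (333,182), the stem at (333,47), and the ticks at (319,97) closed, (353,93) green and (376,65) open. The lever lines up with the tool's x axis.

```bash
python3 - <<'E'
from h import *
p=np.load("last.npy",allow_pickle=True).item()
st=onplane(p,[333.5,46.5],113)[0];print("stem",st)
H,S,V=cv2.split(cv2.cvtColor(p["pixels"],cv2.COLOR_RGB2HSV))
d,_=cv2.minEnclosingCircle(np.zeros((1,2),np.float32))
for nm,m,box in(("closed",(V<130),(314,88,323,104)),("green",(S>110)&(H>40)&(H<90),(345,82,362,104)),("open",V<130,(364,60,385,70))):
    x0,y0,x1,y1=box;ys,xs=np.nonzero(m[y0:y1,x0:x1]);w=onplane(p,np.c_[xs+x0,ys+y0],93)[:,:2]
    v=w.mean(0)-st[:2];print(nm,len(xs),w.mean(0),np.linalg.norm(v),np.degrees(np.arctan2(-v[1],-v[0])))
g=np.array([482,-188.]);v=st[:2]-g;print("lever",np.degrees(np.arctan2(v[1],v[0])),np.linalg.norm(v))
E
python3 -c "
from h import *
print(toolmove([482,-188,86],20.3))"
```

```text
stem [ 565.75259699 -156.80046047  113.        ]
closed 52 [ 534.18684357 -158.37855393] 31.605176283072264 2.86205358855151
green 53 [ 544.45336363 -180.10768683] 31.57347213060117 47.57747209604601
open 62 [ 567.05177293 -187.80436603] 31.03111370489472 92.39949690175584
lever 20.431381883151154 89.37510151010343
(array([ 1.25,  0.66, 11.54]), np.float64(-0.06703878307052946))
```

Request:
play_rows:
  motion:
    - [[0.6,0.3,3,0,0,0],[1.25,0.66,6,0,0,0],[1.25,0.66,9,0,0,0],[1.25,0.66,11.5,0,0,0],[1.25,0.66,11.5,0,0,0]]

```text
time: 2.25
tool_pos: [479.2, -186.3, 82.3]
tcp_rot: [-179.7, 0.3, 20.2]
ft_force: [-0.3, 0.3, 0.0]
finger_gap: 85.1
grip_force: 0.0
```

Request:
play_rows:
  motion:
    - [[0,0,0,0,0,0],[0,0,0,0,0,0],[0,0,0,0,0,0],[0,0,0,0,0,0],[0,0,0,0,0,0]]
  jaw: 0
  squeeze: 30

```text
time: 2.75
tool_pos: [483.2, -187.1, 87.4]
tcp_rot: [179.9, -0.1, 20.3]
ft_force: [-1.3, -0.5, 5.5]
finger_gap: 17.2
grip_force: 33.4
```

Request:
play_rows:
  motion:
    - [[0,0,0,0,0,0],[0,0,0,0,0,0],[0,0,0,0,0,0],[0,0,0,0,0,0],[0,0,0,0,0,0]]

```text
time: 3.25
tool_pos: [483.2, -187.1, 87.4]
tcp_rot: [179.9, -0.1, 20.4]
ft_force: [-1.6, -0.0, 6.8]
finger_gap: 17.2
grip_force: 33.5
```

```bash
python3 - <<'E'
from h import *
s=sensors.sense();print(s["tool_pos"],s["tcp_rot"],s["ft_force"])
P=np.array([565.8,-156.8]);v=s["tool_pos"][:2]-P;R=Ro.from_euler("xyz",s["tcp_rot"],degrees=True)
for k in range(1,10):
    a=27.5*k/9;q=Ro.from_euler("z",a,degrees=True).apply([*v,0])-[*v,0]
    print((R.inv().apply(q)/10).round(2),-round(a,1))
E
```

```text
[ 483.18526852 -187.13560367   87.41810582] [ 1.79923399e+02 -6.02715980e-02  2.03505334e+01] [-1.59265230e+00 -6.87220215e-05  6.76103995e+00]
[0.01 0.47 0.  ] -3.1
[0.05 0.94 0.  ] -6.1
[0.11 1.4  0.  ] -9.2
[0.19 1.86 0.  ] -12.2
[0.3  2.32 0.  ] -15.3
[0.44 2.77 0.  ] -18.3
[0.6  3.21 0.  ] -21.4
[0.78 3.64 0.01] -24.4
[0.98 4.07 0.01] -27.5
```

Request:
play_rows:
  motion:
    - [[0.01,0.47,0,0,0,-3.1],[0.05,0.94,0,0,0,-6.1],[0.11,1.4,0,0,0,-9.2],[0.19,1.86,0,0,0,-12.2],[0.3,2.32,0,0,0,-15.3]]

```text
time: 3.75
tool_pos: [494.2, -207.9, 87.4]
tcp_rot: [179.9, -0.0, 35.8]
ft_force: [-0.1, 0.8, 6.8]
finger_gap: 17.5
grip_force: 33.5
```

Request:
play_rows:
  motion:
    - [[0.01,0.47,0,0,0,-3.1],[0.05,0.94,0,0,0,-6.1],[0.11,1.4,0,0,0,-9.2],[0.19,1.86,0,0,0,-12.1],[0.19,1.86,0,0,0,-12.1]]

```text
time: 4.25
tool_pos: [506.8, -222.1, 87.4]
tcp_rot: [179.9, -0.0, 47.9]
ft_force: [-0.4, -0.6, 5.3]
finger_gap: 17.3
grip_force: 33.5
```

Request:
play_rows:
  motion:
    - [[0,0,0,0,0,0],[0,0,0,0,0,0],[0,0,0,0,0,0],[0,0,0,0,0,0],[0,0,0,0,0,0]]

```text
time: 4.75
tool_pos: [506.7, -221.9, 87.4]
tcp_rot: [179.9, -0.0, 47.8]
ft_force: [0.1, -1.1, 5.5]
finger_gap: 17.3
grip_force: 33.4
```

```bash
python3 look.py w2
```

```text
4.75 [ 506.69545756 -221.93661615   87.42147972] [ 1.79871241e+02 -2.54576827e-02  4.77549419e+01] [-29.    6.8 101.5  -0.   71.6  13.3]
red 6702 [323.6 279.7] mean [ 507.65815536 -220.68780936] dir -132.07300623518734 ext [68.87013494 17.48042441]
white 25423 [323.3  77.7] [[ 559.21932974 -163.86664711   93.        ]]
white 3897 [447.3 189.6] [[ 567.84227958 -231.43531117   93.        ]]
```

View pics/w2.png

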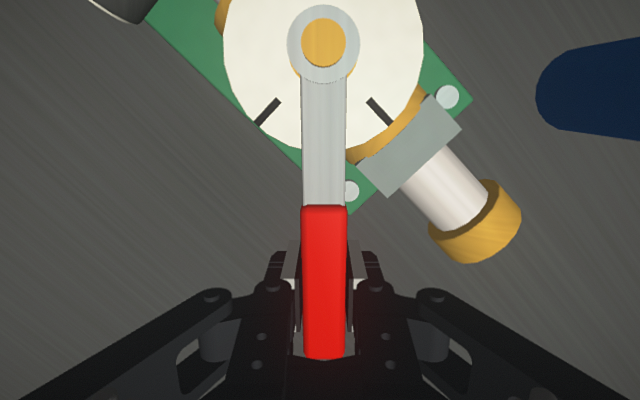

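The ticks at (268,111) closed and (380,111) open sit symmetrically about the lever centreline at x = 324, so the valve is at 45°. I'll release it and go to the cap.

Request:
play_rows:
  motion:
    - [[0,0,0,0,0,0],[0,0,0,0,0,0],[0,0,0,0,0,0],[0,0,0,0,0,0],[0,0,0,0,0,0]]
  jaw: 1

```text
time: 5.3
tool_pos: [505.6, -221.4, 86.1]
tcp_rot: [-180.0, 0.0, 47.7]
ft_force: [-0.2, 0.1, -0.7]
finger_gap: 85.0
grip_force: 0.0
```

Request:
play_rows:
  motion:
    - [[0,0,-3,0,0,0],[0,0,-7,0,0,0],[0,0,-11,0,0,0],[2.4,-1.6,-12,0,0,-7],[5,-3.2,-12,0,0,-14]]

```text
time: 5.8
tool_pos: [517.3, -163.7, 209.9]
tcp_rot: [179.7, -0.0, 61.9]
ft_force: [1.3, 0.8, -0.7]
finger_gap: 85.4
grip_force: 0.0
```

```bash
python3 -c "
from h import *
print(toolmove([552,63.5,200],115))"
```

```text
(array([21.68, -7.65,  0.95]), np.float64(-53.097216546042674))
```

Request:
play_rows:
  motion:
    - [[3.2,-1.1,0.2,0,0,-7.6],[6.3,-2.2,0.4,0,0,-15.2],[9.4,-3.3,0.6,0,0,-22.8],[12.5,-4.4,0.8,0,0,-30.4],[15.6,-5.5,0.9,0,0,-38]]

```text
time: 6.3
tool_pos: [541.0, 1.9, 197.1]
tcp_rot: [-180.0, -0.0, 100.1]
ft_force: [0.4, -1.2, -0.1]
finger_gap: 85.2
grip_force: 0.0
```

```bash
python3 -c "
from h import *
print(toolmove([552,63.5,200],115))"
```

```text
(array([ 5.88,  2.16, -0.29]), np.float64(-14.942465522319253))
```

Request:
play_rows:
  motion:
    - [[3,1.1,-0.1,0,0,-7.5],[5.9,2.2,-0.3,0,0,-15],[5.9,2.2,-0.3,0,0,-15],[5.9,2.2,-0.3,0,0,-15],[5.9,2.2,-0.3,0,0,-15]]

```text
time: 6.8
tool_pos: [552.6, 61.6, 200.1]
tcp_rot: [-180.0, 0.0, 114.6]
ft_force: [0.2, -0.2, 0.9]
finger_gap: 85.5
grip_force: 0.0
```

```bash
python3 look.py w3
```

```text
6.8 [552.6184243   61.63898016 200.10001775] [-1.79970143e+02  1.12368024e-02  1.14642582e+02] [  1.1   1.6  94.7  -0.   83.7 -23.5]
white 2006 [402.5  26.9] [[552.01116665 189.80514326  93.        ]]
white 4092 [482.2 133.1] [[638.30702497 151.82855472  93.        ]]
white 2070 [387.2 289.3] [[634.94467153   8.79474744  93.        ]]
white 3808 [281.5 292.5] [[556.15427374 -30.56780918  93.        ]]
```

View pics/w3.png

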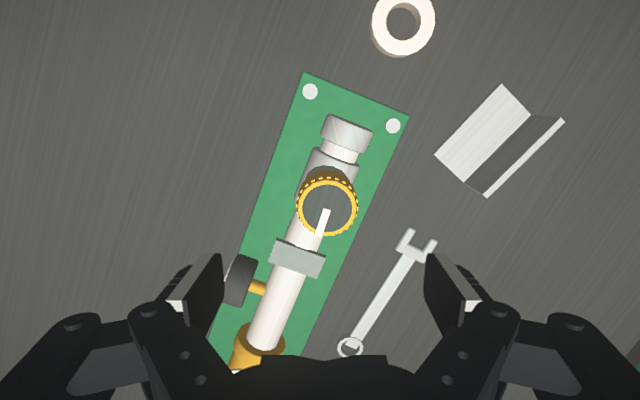

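The cap's dark top is centred at about (328,208). The stripe runs from the centre towards (317,237), down along the pipe and so roughly towards the valve.

```bash
cat > cap.py <<'E'
from h import *
p=np.load("last.npy",allow_pickle=True).item()
H,S,V=cv2.split(cv2.cvtColor(p["pixels"],cv2.COLOR_RGB2HSV))
x0,y0,x1,y1=285,165,372,250
m=np.zeros(V.shape,bool);m[y0:y1,x0:x1]=((H>12)&(H<30)&(S>150)&(V>120))[y0:y1,x0:x1]
ys,xs=np.nonzero(m);w=onplane(p,np.c_[xs,ys],128.3)[:,:2];w=w[w[:,1]<w[:,1].min()+40] 
c,rad=cv2.minEnclosingCircle(w[:, :2].astype(np.float32));print("brass circ",c,rad)
d=np.zeros(V.shape,bool);d[y0:y1,x0:x1]=((S<90)&(V<110))[y0:y1,x0:x1]
for q in sorted(comps(d,300),key=lambda q:np.hypot(*(q[1]-[328,208])))[:2]:
    hull=cv2.convexHull(np.argwhere(q[2])[:,::-1].astype(np.int32));e=cv2.fitEllipse(hull);print("dark",q[0],q[1],e,onplane(p,e[0],128.3))
st=np.zeros(V.shape,bool);st[y0:y1,x0:x1]=((S<60)&(V>180))[y0:y1,x0:x1]
for q in comps(st,30):
    ys,xs=np.nonzero(q[2]);w=onplane(p,np.c_[xs,ys],128.3)[:,:2];mm=w.mean(0);u=np.linalg.svd(w-mm,full_matrices=False)[2][0]
    print("stripe",q[0],q[1],mm,np.degrees(np.arctan2(u[1],u[0])))
E
python3 cap.py
```

```text
brass circ (553.7410888671875, 64.18207550048828) 20.788055419921875
dark 391 [363.3 231.2] ((365.5390319824219, 227.9503173828125), (13.835816383361816, 75.57255554199219), 24.710588455200195) [[583.83438827  61.04802016 128.3       ]]
stripe 187 [346.3 170. ] [554.8222351   91.52946036] -0.7647883368509661
stripe 896 [307.9 232.4] [549.83105271  41.90247909] -115.72721629431905
stripe 48 [289.9 247.5] [543.11877548  26.59651884] 12.111881373059118
```

Request:
play_rows:
  motion:
    - [[0.1,0.1,3,0,0,0],[0.16,0.23,6,0,0,0],[0.16,0.23,8.5,0,0,0],[0.16,0.23,10.25,0,0,0],[0.16,0.23,10.25,0,0,0]]

```text
time: 7.35
tool_pos: [551.7, 63.6, 94.5]
tcp_rot: [-179.7, -0.1, 114.6]
ft_force: [-1.3, 0.1, -0.2]
finger_gap: 85.7
grip_force: 0.0
```

Request:
play_rows:
  motion:
    - [[0,0,0,0,0,0],[0,0,0,0,0,0],[0,0,0,0,0,0],[0,0,0,0,0,0],[0,0,0,0,0,0]]
  jaw: 0
  squeeze: 60

```text
time: 7.85
tool_pos: [554.1, 64.1, 99.8]
tcp_rot: [-180.0, 0.1, 114.7]
ft_force: [-8.8, -5.2, 12.0]
finger_gap: 38.4
grip_force: 59.5
```

Request:
play_rows:
  motion:
    - [[0,0,0,0,0,0],[0,0,0,0,0,0],[0,0,0,0,0,0]]

```text
time: 8.15
tool_pos: [554.1, 64.1, 99.8]
tcp_rot: [-180.0, 0.1, 114.7]
ft_force: [-9.0, -5.0, 12.5]
finger_gap: 38.4
grip_force: 59.5
```

```bash
cat > st.py <<'E'
from h import *
s=sensors.sense()
for k in("time","tool_pos","tcp_rot","joint_pos","ft_force","wrist_torque","finger_gap","grip_force"):print(k,np.round(s[k],2))
E
python3 st.py
```

```text
time 8.15
tool_pos [554.1   64.06  99.77]
tcp_rot [-1.7997e+02  6.0000e-02  1.1474e+02]
joint_pos [ 1.3800e+00  6.8500e+00  1.0007e+02 -8.0000e-02  7.3090e+01 -2.3340e+01]
ft_force [-9.01 -5.03 12.48]
wrist_torque [-0.69  1.42 -0.03]
finger_gap 38.41
grip_force 59.48
```

Request:
play_rows:
  motion:
    - [[0,-0.05,-0.05,0,0,0],[0,-0.05,-0.05,0,0,0],[0,-0.05,-0.05,0,0,0]]

```text
time: 8.45
tool_pos: [554.1, 64.0, 99.8]
tcp_rot: [180.0, 0.1, 114.7]
ft_force: [-5.3, -3.8, 7.9]
finger_gap: 38.9
grip_force: 59.9
```

Request:
play_rows:
  motion:
    - [[0,0,0.01,0,0,4],[0,0,0.01,0,0,8],[0,0,0.02,0,0,12],[0,0,0.02,0,0,16],[0,0,0.03,0,0,20]]

```text
time: 8.95
tool_pos: [554.4, 64.1, 99.6]
tcp_rot: [179.9, 0.1, 94.6]
ft_force: [-3.7, -2.6, 5.6]
finger_gap: 38.7
grip_force: 60.0
```

```bash
python3 st.py
```

```text
time 8.95
tool_pos [554.4   64.11  99.56]
tcp_rot [1.7992e+02 5.0000e-02 9.4580e+01]
joint_pos [ 1.3700e+00  6.8200e+00  1.0013e+02 -5.0000e-02  7.2970e+01 -3.2000e+00]
ft_force [-3.74 -2.61  5.64]
wrist_torque [-0.49  0.55  0.08]
finger_gap 38.67
grip_force 59.98
```

Request:
play_rows:
  motion:
    - [[0,0,0.01,0,0,4],[0,0,0.01,0,0,8],[0,0,0.02,0,0,12],[0,0,0.02,0,0,16],[0,0,0.03,0,0,20]]

```text
time: 9.45
tool_pos: [554.7, 64.1, 99.3]
tcp_rot: [179.9, 0.0, 74.6]
ft_force: [-1.1, -3.1, 5.1]
finger_gap: 38.1
grip_force: 59.9
```

Request:
play_rows:
  motion:
    - [[0,0,0.01,0,0,4],[0,0,0.01,0,0,8],[0,0,0.02,0,0,12],[0,0,0.02,0,0,16],[0,0,0.03,0,0,20]]

```text
time: 9.95
tool_pos: [555.0, 63.9, 99.0]
tcp_rot: [179.8, -0.0, 54.6]
ft_force: [-0.5, -4.2, 4.2]
finger_gap: 38.6
grip_force: 59.8
```

Request:
play_rows:
  motion:
    - [[0,0,0.01,0,0,4],[0,0,0.01,0,0,8],[0,0,0.02,0,0,12],[0,0,0.02,0,0,16],[0,0,0.02,0,0,16]]

```text
time: 10.45
tool_pos: [555.2, 63.7, 98.8]
tcp_rot: [179.8, -0.1, 38.7]
ft_force: [0.5, -4.9, 4.1]
finger_gap: 38.5
grip_force: 60.0
```

```bash
python3 st.py
```

```text
time 10.45
tool_pos [555.24  63.7   98.8 ]
tcp_rot [ 1.7982e+02 -1.0000e-01  3.8650e+01]
joint_pos [ 1.3400e+00  6.8900e+00  1.0014e+02 -9.0000e-02  7.2780e+01  5.2720e+01]
ft_force [ 0.48 -4.93  4.14]
wrist_torque [-0.96 -0.19 -0.11]
finger_gap 38.49
grip_force 59.95
```

Request:
play_rows:
  motion:
    - [[0,0,0,0,0,3],[0,0,0.01,0,0,6],[0,0,0.01,0,0,9],[0,0,0.02,0,0,11],[0,0,0.02,0,0,13]]

```text
time: 10.95
tool_pos: [555.4, 63.5, 98.6]
tcp_rot: [179.8, -0.1, 25.7]
ft_force: [1.1, -6.7, 4.1]
finger_gap: 38.1
grip_force: 59.9
```

```bash
python3 st.py
```

```text
time 10.95
tool_pos [555.36  63.48  98.63]
tcp_rot [ 1.7982e+02 -1.4000e-01  2.5740e+01]
joint_pos [  1.33   6.9  100.14  -0.11  72.75  65.63]
ft_force [ 1.13 -6.74  4.09]
wrist_torque [-1.15 -0.29  0.06]
finger_gap 38.06
grip_force 59.92
```

Request:
play_rows:
  motion:
    - [[0,0,0,0,0,1],[0,0,0,0,0,2],[0,0,0,0,0,3]]

```text
time: 11.25
tool_pos: [555.4, 63.4, 98.6]
tcp_rot: [179.8, -0.2, 22.8]
ft_force: [1.8, -6.1, 3.5]
finger_gap: 38.1
grip_force: 59.9
```

```bash
python3 st.py
```

```text
time 11.25
tool_pos [555.38  63.43  98.59]
tcp_rot [ 1.7983e+02 -1.5000e-01  2.2780e+01]
joint_pos [  1.33   6.9  100.14  -0.11  72.75  68.58]
ft_force [ 1.84 -6.07  3.48]
wrist_torque [-1.19 -0.34  0.01]
finger_gap 38.14
grip_force 59.92
```

Request:
play_rows:
  motion:
    - [[0,0,0,0,0,1],[0,0,0,0,0,2]]

```text
time: 11.45
tool_pos: [555.4, 63.4, 98.6]
tcp_rot: [179.8, -0.2, 20.8]
ft_force: [2.3, -6.8, 3.1]
finger_gap: 38.4
grip_force: 59.9
```

```bash
python3 st.py|grep -E "rot|torq"; python3 look.py w4
```

```text
tcp_rot [ 1.7983e+02 -1.6000e-01  2.0780e+01]
wrist_torque [-1.21 -0.33  0.07]
11.45 [555.41278649  63.40063764  98.59354582] [ 1.79827020e+02 -1.61292868e-01  2.07768126e+01] [ 1.300e+00  6.900e+00  1.001e+02 -1.000e-01  7.270e+01  7.060e+01]
white 1884 [277.9  14.2] [[645.21934133 116.68888868  93.        ]]
white 6582 [520.3  89. ] [[654.77389422  12.47712285  93.        ]]
white 4069 [109.7 120.4] [[580.82721217 171.32984751  93.        ]]
white 3304 [250.5 210.7] [[563.29336656 102.17181948  93.        ]]
white 2427 [396.9 240.6] [[573.44783364  33.21641395  93.        ]]
white 8177 [515.4 284.5] [[572.5937726  -32.01060637  93.        ]]
```

View pics/w4.png

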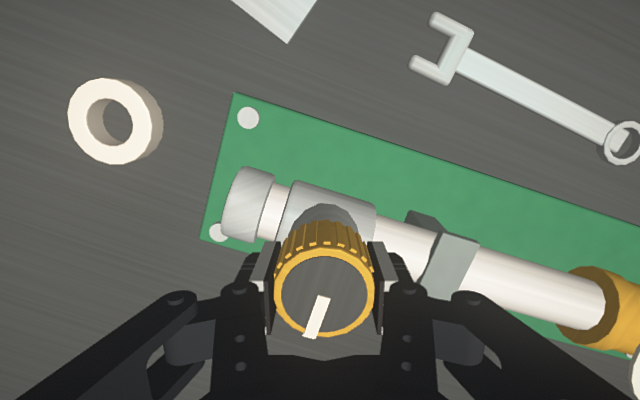

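The stripe runs from (324,292) to (310,338), about 2° short of the manifold's -x direction, so the cap is nearly bottomed. I'll keep creeping until the torque rises.

Request:
play_rows:
  motion:
    - [[0,0,0,0,0,1],[0,0,0,0,0,2]]

```text
time: 11.7
tool_pos: [555.4, 63.4, 98.6]
tcp_rot: [179.8, -0.2, 18.9]
ft_force: [2.3, -6.3, 3.3]
finger_gap: 38.2
grip_force: 59.9
```

```bash
python3 st.py|grep -E "rot|torq"
```

```text
tcp_rot [ 1.7981e+02 -1.6000e-01  1.8870e+01]
wrist_torque [-1.19 -0.38  1.59]
```

Request:
play_rows:
  motion:
    - [[0,0,0,0,0,1],[0,0,0,0,0,2]]

```text
time: 11.9
tool_pos: [556.0, 63.5, 98.7]
tcp_rot: [179.8, -0.2, 16.9]
ft_force: [5.9, -7.1, 0.8]
finger_gap: 38.3
grip_force: 61.3
```

```bash
python3 st.py|grep -E "rot|torq"
```

```text
tcp_rot [179.8   -0.24  16.89]
wrist_torque [-1.1  -0.9   1.88]
```

The torque jumped to 1.6–1.9 N m, so the cap has bottomed. Now I'll back it off.

Request:
play_rows:
  motion:
    - [[0,0,0,0,0,-4],[0,0,-0.01,0,0,-8],[0,0,-0.01,0,0,-12],[0,0,-0.02,0,0,-16],[0,0,-0.03,0,0,-20]]

```text
time: 12.4
tool_pos: [555.7, 64.0, 98.9]
tcp_rot: [179.8, -0.2, 37.0]
ft_force: [3.8, -3.2, 1.4]
finger_gap: 38.8
grip_force: 61.3
```

Request:
play_rows:
  motion:
    - [[0,0,0,0,0,-4],[0,0,-0.01,0,0,-8],[0,0,-0.01,0,0,-12],[0,0,-0.02,0,0,-16],[0,0,-0.03,0,0,-20]]

```text
time: 12.9
tool_pos: [555.4, 64.4, 99.2]
tcp_rot: [179.8, -0.1, 57.0]
ft_force: [1.4, -1.5, 3.2]
finger_gap: 38.5
grip_force: 61.4
```

Request:
play_rows:
  motion:
    - [[0,0,0,0,0,-4],[0,0,-0.01,0,0,-8],[0,0,-0.01,0,0,-12],[0,0,-0.02,0,0,-16],[0,0,-0.03,0,0,-20]]

```text
time: 13.4
tool_pos: [554.8, 64.6, 99.4]
tcp_rot: [179.9, -0.0, 77.0]
ft_force: [-0.1, -0.4, 4.6]
finger_gap: 38.5
grip_force: 61.6
```

Request:
play_rows:
  motion:
    - [[0,0,0,0,0,-4],[0,0,-0.01,0,0,-8],[0,0,-0.01,0,0,-12],[0,0,-0.02,0,0,-16],[0,0,-0.03,0,0,-20]]

```text
time: 13.9
tool_pos: [554.3, 64.7, 99.7]
tcp_rot: [179.9, -0.0, 97.0]
ft_force: [-3.1, -0.5, 7.8]
finger_gap: 38.5
grip_force: 61.9
```

Request:
play_rows:
  motion:
    - [[0,0,0,0,0,-4],[0,0,-0.01,0,0,-8],[0,0,-0.01,0,0,-10],[0,0,-0.01,0,0,-10],[0,0,-0.01,0,0,-10]]

```text
time: 14.4
tool_pos: [554.0, 64.6, 99.8]
tcp_rot: [180.0, 0.0, 106.8]
ft_force: [-6.0, -2.2, 9.0]
finger_gap: 38.4
grip_force: 62.1
```

```bash
python3 st.py;python3 look.py w5; cat > strip.py <<'E'
from h import *
p=np.load("last.npy",allow_pickle=True).item()
def ang(px,yaw,box=(280,250,372,345)):
    H,S,V=cv2.split(cv2.cvtColor(px,cv2.COLOR_RGB2HSV));x0,y0,x1,y1=box
    st=np.zeros(V.shape,bool);st[y0:y1,x0:x1]=((S<60)&(V>180))[y0:y1,x0:x1]
    for q in comps(st,60):
        ys,xs=np.nonzero(q[2]);w=onplane(p,np.c_[xs,ys],128.0)[:,:2];m=w.mean(0);u=np.linalg.svd(w-m,full_matrices=False)[2][0]
        print(q[0],q[1],m,np.degrees(np.arctan2(u[1],u[0]))%180,np.degrees(np.arctan2(u[1],u[0]))%180-yaw)
ang(p["pixels"],sensors.sense()["tcp_rot"][2])
ang(cv2.imread("pics/w4.png")[:,:,::-1].copy(),sensors.sense()["tcp_rot"][2])
E
python3 strip.py
```

```text
time 14.4
tool_pos [554.    64.62  99.77]
tcp_rot [1.7996e+02 1.0000e-02 1.0684e+02]
joint_pos [  1.39   6.79 100.13   0.    73.04 -15.46]
ft_force [-6.04 -2.17  9.  ]
wrist_torque [-0.14  0.86  0.16]
finger_gap 38.43
grip_force 62.08
14.4 [553.99517212  64.62040398  99.77381024] [1.79961804e+02 1.05590317e-02 1.06844417e+02] [  1.4   6.8 100.1   0.   73.  -15.5]
white 1561 [403.7  11.5] [[554.13562012 173.58778668  93.        ]]
white 8315 [537.8 120.3] [[624.89827226 150.92942675  93.        ]]
white 3395 [342.4 165.4] [[549.6717748  107.25530438  93.        ]]
white 2085 [303.9 336.7] [[558.07541516  15.08067548  93.        ]]
1121 [309.  328.1] [552.96624987  47.14567506] 68.63992583962519 -38.20568557630111
582 [316.4 316.8] [554.29992943  53.05157157] 88.74670443416463 -18.098906981761672
```

View pics/w5.png

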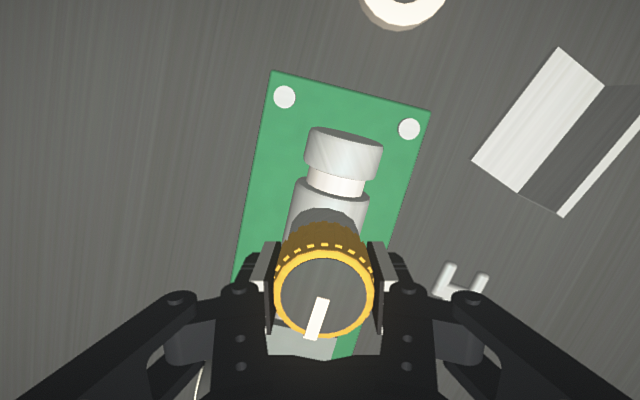

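```bash
cat >> strip.py <<'E'
print("--")
for n in("w4","w5"): ang(cv2.imread(f"pics/{n}.png")[:,:,::-1].copy(),sensors.sense()["tcp_rot"][2],(295,285,345,336))
E
python3 strip.py | sed -n '/--/,$p'
```

```text
--
554 [316.7 315.8] [554.27837568  53.5338421 ] 88.12325413341011 -18.722357282516185
529 [316.9 316.5] [554.44219589  53.25359209] 89.96757569967329 -16.87803571625301
```

Request:
play_rows:
  motion:
    - [[0,0,0,0,0,-0.5],[0,0,0,0,0,-1],[0,0,0,0,0,-1],[0,0,0,0,0,-1],[0,0,0,0,0,-1]]

```text
time: 14.95
tool_pos: [554.0, 64.6, 99.8]
tcp_rot: [180.0, 0.0, 107.8]
ft_force: [-6.4, -1.8, 9.4]
finger_gap: 38.5
grip_force: 62.1
```

```bash
python3 st.py; python3 - <<'E'
from h import *
p=snap("top");H,S,V=cv2.split(cv2.cvtColor(p["pixels"],cv2.COLOR_RGB2HSV))
for c in comps(((H<8)|(H>174))&(S>190)&(V>90),100):
    m=onplane(p,c[1],109)[0]; v=np.array([565.8,-156.8])-m[:2]
    if np.linalg.norm(v)<150: print(c[0],m,np.linalg.norm(v),"valve deg",np.degrees(np.arctan2(v[1],v[0]))-2.6)
cv2.imwrite("pics/top2.png",p["pixels"][:,:,::-1])
E
```

```text
time 14.95
tool_pos [553.97  64.62  99.78]
tcp_rot [1.7997e+02 1.0000e-02 1.0784e+02]
joint_pos [  1.39   6.79 100.13   0.    73.04 -16.45]
ft_force [-6.4  -1.78  9.36]
wrist_torque [-0.19  0.91 -0.  ]
finger_gap 38.48
grip_force 62.09
236 [ 503.24363463 -224.25718925  109.        ] 91.99875667454911 valve deg 44.558726023046916
```

View pics/top2.png

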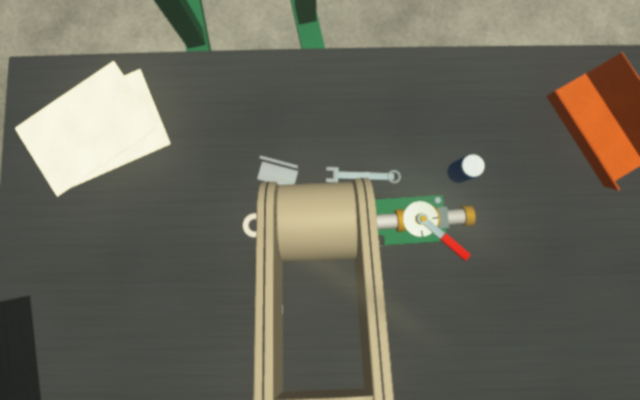

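The top view shows the lever at 45° (red grip about (456,247)), with the bystanders where they started. The cap is still gripped, a quarter turn back.

```bash
python3 -c "
from h import *
print(job.hand_in())"
```

```text
the job is handed in; nothing more can be done
None
```

The job is handed in: the valve is half open (44.6° measured), and the cap was screwed down until it bottomed out, then backed off a quarter turn (about 89°, give or take 1–2°) and is still gripped. The wrench, tape roll, spray can and angle bracket were not disturbed, and the clock read about 15 s of the 67 s allowed.

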